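# Post a sample board through the port of the conditioning box

### The job

Take the smallest of the three boards out of the rack and pass it, still standing on edge, down through the small port in the lid of the plywood box. Lower its bottom edge well into the port before you let go, so that it drops only a little way onto the mat inside; neither the board nor the gripper may touch the lid or the port's rim. Leave the other two boards where they stand.

Things in the scene. Friction and masses are not known exactly. Their poses are not given: they have to be found in the camera images.
- pale_board_center (a point): Centre of the board to move: smallest of three, pale wood, 100 mm long, 75 mm high as it stands on edge, 22 mm thick, 0.1 kg. Axes: x along its length, y through its thickness, z up; it looks alike turned half round. Its foot is on the rack's base 12 mm above the bench, its top edge at 87 mm; the rack's ridges beside it reach up to 31 mm.
- port (a point): Centre of the port, level with its rim's top, 99 mm above the bench: an opening 130 mm along x, 54 mm along y (z up), in the 6 mm lid of a fixed plywood box 200 x 170 mm with a clear front. Dark rim 10 mm wide, 3 mm high on the lid. Lid's underside 9 mm, cork mat 89 mm below this point; inner walls 93 mm (x) and 78 mm (y) from it.
- square_board_center (a point): Centre of a nearly square board (105 mm long, 110 mm high, 26 mm thick) standing on edge in another slot of the rack; stays there. Same axes. Behind rack and box (x over 0.65 m) tape rolls and a lamp hang from about 0.4 m above the bench: cross from one to the other nearer the robot than that.
- oblong_board_center (a point): Centre of a dark, rounded oblong board (140 mm long, 100 mm high, 29 mm thick) standing on edge in another slot of the rack; stays there. Same axes. The rack's slots lie 95 mm apart.

How it is judged:
By the outcome, as a careful person would: the job done as asked, in the order asked, and still so for the second after the job is handed in, with the robot touching nothing.
It also fails if it takes over 48 s, if anything falls off the work surface, if the arm or the gripper's body presses on something with over 40 N, if the wrist force passes 120 N, or if a joint passes its speed limit or range.

### The arm

A 7-joint arm with a two-finger parallel gripper is mounted at the origin on a cart in front of the work surface, level with it; the furniture and walls round the work are solid. World frame = base frame: x ahead of the robot, y to its left, z up, the work surface at z = 0. Lengths are in m, angles in rad, forces in N, time in s.
With the tool pointing down it reaches from about 0.425 to 0.925 m from the base axis. Payload 6.8 kg.
Tool frame: the origin (TCP) lies at the very end of the fingers, on their centre line; the grasp point (between the pads) lies 19 mm behind it (hold_point_z is the distance from the TCP to the grasp point, in m); z points along the fingers, y is the direction in which the jaws open and shut (so a half turn about z gives the same grasp; the last joint's range is limited). The gripper opens to 85 mm and grips with 20 to 120 N. Pads are 22 mm wide; open, the fingers measure 114 mm over their backs; the gripper's body (76 mm by 85 mm) begins 54 mm behind the grasp point. The pads swing forward as they close: fully open they stand 13 mm farther back than shut.
Start: joints at [-1.281, 0.477, 0.022, 1.555, -0.011, 1.109, -0.083], TCP at [0.261, 0.622, 0.231] pointing down, gripper open.
Joint ranges: [-2.96, 2.96], [-0.34, 2.1], [-1.41, 1.46], [0.24, 2.44], [-1.37, 4.51], [0.17, 1.92], [-2.96, 2.96]. Speed limits (rad/s): [2.39, 2.39, 3.14, 3.14, 3.14, 3.14, 3.14].

### API

Orientations are given as a unit quaternion [w, x, y, z].
In Python, from station import get_obs, read_camera, calibration, hand_in, regions_of, hold_point_z gives the robot as it stands.
- The arm moves only by the tool send_rows, never from a script. Its argument "motion" is text: rows parted by semicolons, each of 7 numbers parted by spaces: the shift along the world's x, y, z in cm, then the turn, a rotation vector about the world's x, y, z in degrees, then the closure, from 0 (fully open) to 1 (shut). In form: dx dy dz rx ry rz fingers; .... A call has 1 to 20 rows; each row shifts and turns the pose as measured when the row begins; what a row does not reach is not made up. A row lasts 1/12 s, in which the tool goes at most 41.7 mm and 7.16 degrees, less where a joint would pass 70% of its speed; a pose out of reach is approached as far as the arm can. A call is refused whole if a number of a shift passes 4.17 or a number of a turn 7.16, either way. A call with a gripper value outside its range is refused whole. The fingers move at their own pace and stop on an object; "newtons" is the grip in N (left out, the last holds). Time passes only in rows, so rows that do not move let the fingers close. It gives the time, the measured TCP pose, the force and the opening at its end, in the units of the state.
- get_obs(): the state, without advancing time (a new reading comes with each control period).
- read_camera(name): name is "scene" or "side" or "wrist"; returns the picture (420x560x3 uint8, red, green, blue); there is no depth.
- calibration(name): a dict with "mtx" (3x3 intrinsics, pixels), "k1" (the pictures are not rectified: a ray, as slopes to the right and down, at radius r is drawn at 1 + k1 r^2 times it, then the intrinsics apply), "R" (3x3) and "t" (3): a world point X has camera coordinates R X + t; the wrist camera has in their place "hand_eye" (4x4, takes a point from camera to tool coordinates, whose origin is the TCP and whose axes are the flange's). Camera axes: x right, y down, z forward; pixel columns grow to the right and rows downward; lengths in m; the calibration is good to about 2 mm. A picture is of the moment at which its call begins: read the wrist's pose just before it. calibration takes no time and is no camera call.
- hand_in(): hands the job in, once; it reports no verdict.
Trained networks look in the newest picture that a camera, given by its name, has taken for a name from the list of things; names that differ only in an ending like _2 or _b are one class to them, and where a whole thing is asked for, a point or a joint stands for the part that bears it (a point fixed in the world has none). Each returns a list of dicts, best first, with "conf" (0 to 1); they miss things now and then, are a little off and sometimes report something else, mostly with a low value. They report only what shows in the picture. A call takes as long as a camera call.
- regions_of(thing, camera): "region" (420x560 bool, what is visible of it) and "point" ([column, row] in pixels, amid what is visible of it).
The state is a dict: "t": time; "q": joint angles; "joint_vel": joint speeds; "joint_torque": joint torques, N m; "eef_pos": TCP position; "tool_rot": TCP orientation; "contact_force": force on the tool from outside, world axes, zero at the start; "torque": the same for the moment, N m; "gripper_width": opening from 0.0 (shut) to 1.0 (fully open).
Only numpy, scipy, OpenCV 4.12 (cv2) and the standard library are available. Lean on these libraries where they do the work, as an engineer would, in place of code of your own. Each camera call takes 0.05 s, during which the arm holds its last target.

## Working session

There is one attempt and no reset: what is moved stays moved. The work goes in short steps, Python scripts to look and compute and a tool call to move; the robot and the scene stay as the last step left them, time stands still between calls to the robot, and variables do not carry over. Pictures are saved under pics/ and viewed, and the job is handed in when it is done.

Besides the shell and the picture viewer there is one more tool, called after "Request:" as a command line: name --argument value ..., lists and objects as JSON in quotes. send_rows: Moves the arm, as the interface text tells. Its arguments: {"type":"object","properties":{"motion":{"type":"string"},"newtons":{"type":"number"}},"required":["motion"]}

```bash
mkdir -p pics; ls; python3 - <<'E'
from station import *
import cv2,numpy as np
o=get_obs(); print({k:np.round(v,3) for k,v in o.items()}); print(hold_point_z)
for n in ("scene","side","wrist"):
    cv2.imwrite(f"pics/a_{n}.png",read_camera(n)[:,:,::-1])
    print(n,{k:np.round(v,4).tolist() for k,v in calibration(n).items()})
E
```

```text
pics
{'t': np.float64(0.0), 'q': array([-1.281,  0.478,  0.022,  1.556, -0.011,  1.109, -0.083]), 'joint_vel': array([ 0.001, -0.   ,  0.   ,  0.001,  0.   , -0.   ,  0.001]), 'joint_torque': array([-1.0000e-03, -5.9645e+01,  1.6080e+00, -2.8119e+01,  1.3000e-02,
        1.0000e-02,  0.0000e+00]), 'eef_pos': array([0.261, 0.622, 0.23 ]), 'tool_rot': array([-0.   ,  0.198,  0.98 , -0.001]), 'contact_force': array([-0.047,  0.811,  0.711]), 'torque': array([ 0.025,  0.005, -0.052]), 'gripper_width': np.float64(0.998)}
0.0187
scene {'mtx': [[453.8152, 0.0, 282.0462], [0.0, 453.8152, 212.4428], [0.0, 0.0, 1.0]], 'k1': -0.1137, 'R': [[0.4802, -0.8769, -0.0198], [-0.4737, -0.2403, -0.8473], [0.7382, 0.4162, -0.5308]], 't': [-0.2344, 0.3317, 1.0361]}
side {'mtx': [[470.0358, 0.0, 281.5116], [0.0, 470.0358, 208.9829], [0.0, 0.0, 1.0]], 'k1': 0.0136, 'R': [[0.9267, -0.3759, -0.0012], [-0.2411, -0.592, -0.769], [0.2884, 0.7129, -0.6392]], 't': [-0.4425, 0.2123, 0.9763]}
wrist {'mtx': [[307.1852, 0.0, 282.7868], [0.0, 307.1852, 207.2245], [0.0, 0.0, 1.0]], 'k1': 0.0207, 'hand_eye': [[0.0002, -0.9462, -0.3236, 0.0822], [1.0, 0.0001, 0.0005, -0.0002], [-0.0004, -0.3236, 0.9462, -0.1419], [0.0, 0.0, 0.0, 1.0]]}
```

View pics/a_scene.png

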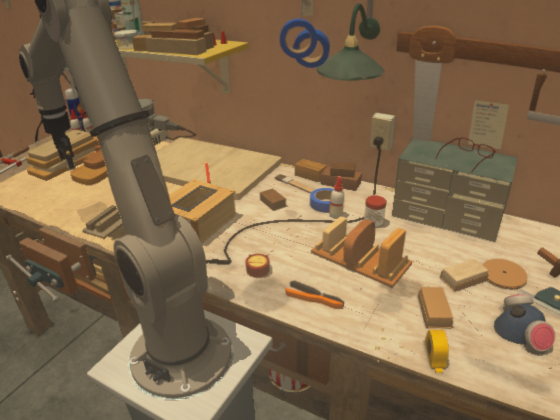

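View pics/a_side.png

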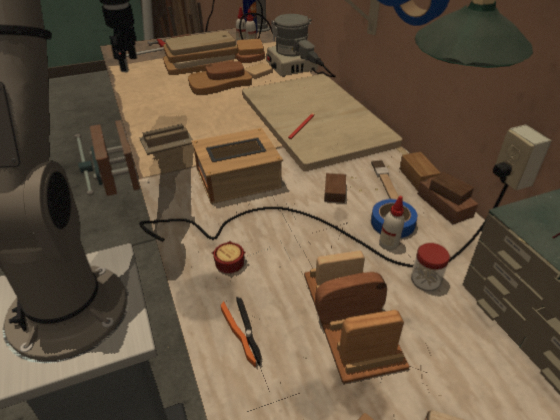

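View pics/a_wrist.png

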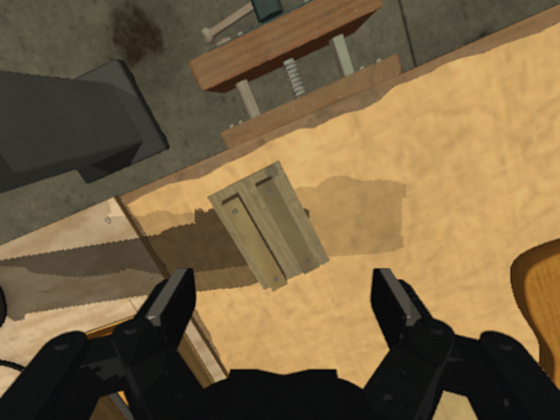

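The scene and side pictures both show the box (scene ~(200,207), side ~(237,160)) and the rack. The pale board is at the rack's near-box end, around scene (335,235) and side (338,268). The wrist sees neither yet.

```bash
cat > h.py <<'E'
from station import *
import cv2,numpy as np
from scipy.spatial.transform import Rotation as Rn
def cam(n,obs=None):
    c=calibration(n);K=np.array(c['mtx']);k=float(c['k1'])
    if n=='wrist':
        q=np.array(obs['tool_rot']);T=np.eye(4);T[:3,:3]=Rn.from_quat(q[[1,2,3,0]]).as_matrix();T[:3,3]=obs['eef_pos']
        M=np.linalg.inv(T@np.array(c['hand_eye']));return K,k,M[:3,:3],M[:3,3]
    return K,k,np.array(c['R']),np.array(c['t'])
def proj(C,X):
    K,k,R,t=C;p=np.atleast_2d(X)@R.T+t;s=p[:,:2]/p[:,2:];r2=(s**2).sum(1,keepdims=True)
    s=s*(1+k*r2);return s*[K[0,0],K[1,1]]+K[:2,2]
def ray(C,uv):
    K,k,R,t=C
    s=cv2.undistortPoints(np.array(uv,float).reshape(-1,1,2),K,np.array([k,0,0,0,0.]))[:,0]
    d=np.c_[s,np.ones(len(s))]@R;return -R.T@t,d
def atz(C,uv,z):
    o,d=ray(C,uv);return o+d*((z-o[2])/d[:,2])[:,None]
def box3(c,yaw,dims):
    l,w,h=np.array(dims)/2
    P=np.array([[a*l,b*w,e*h] for e in(-1,1) for a,b in((-1,-1),(1,-1),(1,1),(-1,1))])
    cs,sn=np.cos(yaw),np.sin(yaw);return P@np.array([[cs,sn,0],[-sn,cs,0],[0,0,1]])+c
E
python3 - <<'E'
from h import *
ims={}
for n in("scene","side"):
    im=read_camera(n);ims[n]=im;C=cam(n)
    np.save(f"pics/{n}.npy",im)
    for th in("pale_board_center","square_board_center","oblong_board_center"):
        for r in regions_of(th,n)[:2]:
            print(n,th,round(r['conf'],2),r['point'],r['region'].sum(),atz(C,[r['point']],.06).round(3))
im=ims['scene'];a=cv2.resize(im[200:290,295:425],None,fx=6,fy=6,interpolation=3);cv2.imwrite("pics/b1.png",a[:,:,::-1])
im=ims['side'];a=cv2.resize(im[240:380,295:415],None,fx=4.2,fy=4.2,interpolation=3);cv2.imwrite("pics/b2.png",a[:,:,::-1])
im=ims['side'];a=cv2.resize(im[120:205,185:290],None,fx=7,fy=7,interpolation=3);cv2.imwrite("pics/b3.png",a[:,:,::-1])
im=ims['scene'];a=cv2.resize(im[170:250,160:245],None,fx=7,fy=7,interpolation=3);cv2.imwrite("pics/b4.png",a[:,:,::-1])
E
```

```text
scene pale_board_center 0.79 [333.0, 231.3] 557 [[ 0.547 -0.142  0.06 ]]
scene square_board_center 0.68 [394.1, 246.8] 889 [[ 0.553 -0.328  0.06 ]]
scene oblong_board_center 0.82 [359.2, 240.7] 942 [[ 0.537 -0.229  0.06 ]]
side pale_board_center 0.95 [335.6, 265.7] 1209 [[ 0.543 -0.143  0.06 ]]
side square_board_center 0.71 [368.5, 335.3] 2716 [[ 0.519 -0.32   0.06 ]]
side oblong_board_center 0.85 [349.4, 297.8] 2768 [[ 0.529 -0.23   0.06 ]]
```

View pics/b1.png

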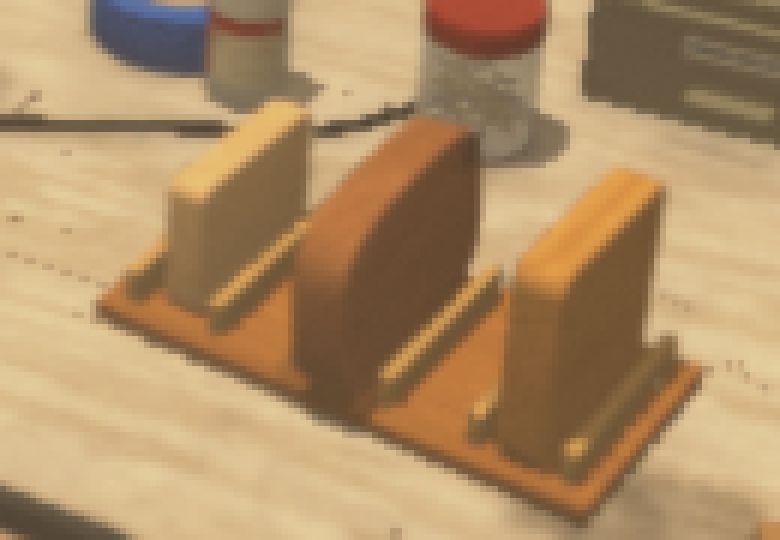

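View pics/b2.png

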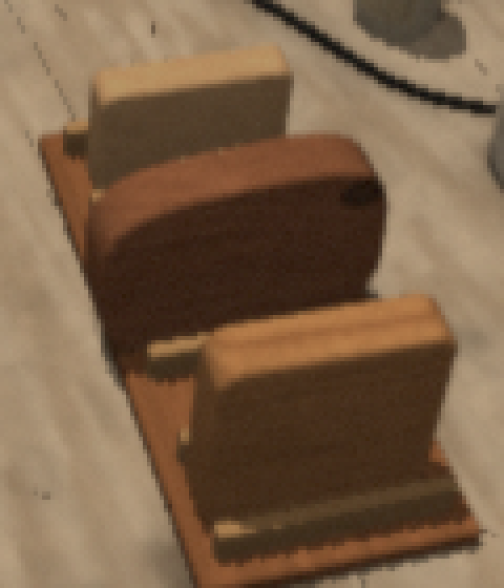

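View pics/b3.png

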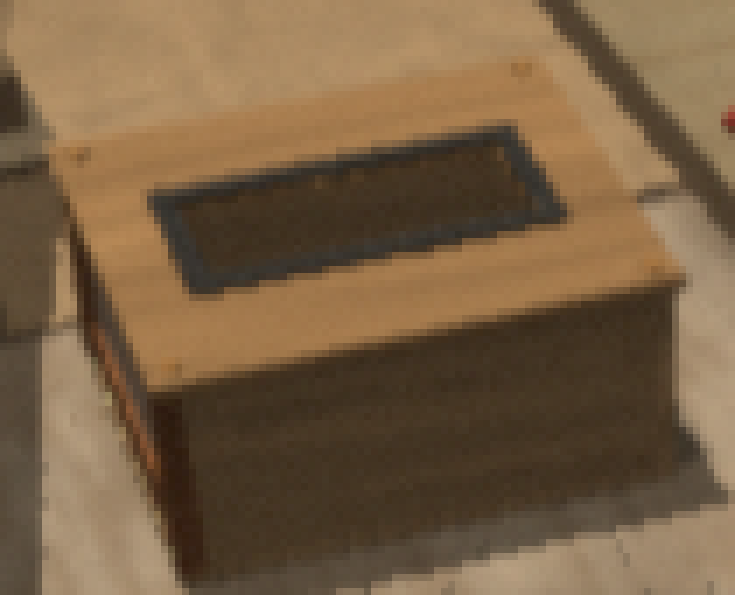

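View pics/b4.png

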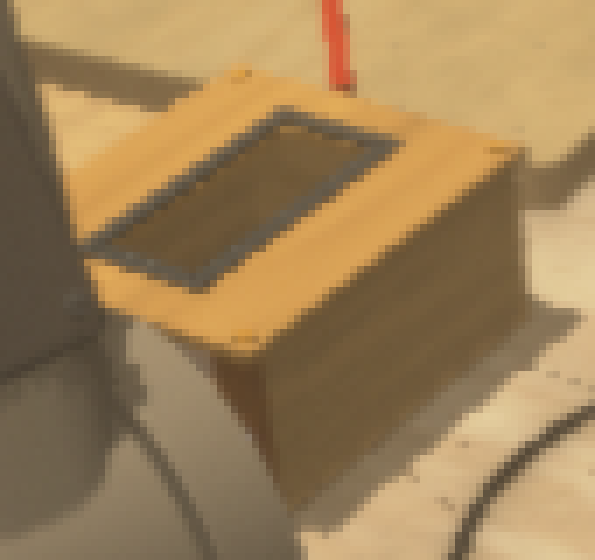

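```bash
python3 - <<'E'
from h import *
def f(n,pts,off,s,z):
    uv=(np.array(pts)+.5)/s-.5+off
    P=atz(cam(n),uv,z);print(n,P.round(3).tolist(),'mean',P.mean(0).round(4))
f('side',[(150,190),(515,125),(565,215),(195,295)],(185,120),7,.099)
f('scene',[(285,105),(402,143),(205,292),(75,245)],(160,170),7,.099)
f('side',[(95,75),(280,45),(293,70),(97,108)],(295,240),4.2,.086)
f('scene',[(172,187),(275,98),(308,110),(202,195)],(295,200),6,.086)
E
```

```text
side [[0.399, 0.354, 0.099], [0.547, 0.346, 0.099], [0.542, 0.276, 0.099], [0.396, 0.277, 0.099]] mean [0.4712 0.313  0.099 ]
scene [[0.547, 0.346, 0.099], [0.542, 0.272, 0.099], [0.393, 0.272, 0.099], [0.398, 0.351, 0.099]] mean [0.4697 0.3102 0.099 ]
side [[0.505, -0.129, 0.086], [0.6, -0.145, 0.086], [0.598, -0.163, 0.086], [0.497, -0.149, 0.086]] mean [ 0.5499 -0.1465  0.086 ]
scene [[0.501, -0.13, 0.086], [0.597, -0.144, 0.086], [0.594, -0.163, 0.086], [0.501, -0.146, 0.086]] mean [ 0.5484 -0.1457  0.086 ]
```

Request:
send_rows --motion "2 -3.4 0.3 0 0 2.3 0;2 -3.4 0.3 0 0 2.3 0;2 -3.4 0.3 0 0 2.3 0;2 -3.4 0.3 0 0 2.3 0;2 -3.4 0.3 0 0 2.3 0;2 -3.4 0.3 0 0 2.3 0;2 -3.4 0.3 0 0 2.3 0;2 -3.4 0.3 0 0 2.3 0;1 -2 0 0 0 1 0;0 0 0 0 0 0 0;0 0 0 0 0 0 0;0 0 0 0 0 0 0" --newtons 60

```text
t: 1.55
eef_pos: [0.4328, 0.3164, 0.2571]
tool_rot: [-0.0, 0.02, 1.0, 0.001]
contact_force: [0.1, -0.6, -0.6]
gripper_width: 0.997
```

```bash
python3 - <<'E'
from h import *
o=get_obs();im=read_camera("wrist");np.save("pics/w1.npy",im);cv2.imwrite("pics/w1.png",im[:,:,::-1])
import pickle;pickle.dump(o,open("pics/o1.pkl","wb"));print(o['eef_pos'],o['tool_rot'],np.abs(o['joint_vel']).max())
E
```

```text
[0.43275032 0.31644525 0.25711477] [-1.61870976e-04  1.98586270e-02  9.99801916e-01  1.31805063e-03] 0.010663810570144134
```

View pics/w1.png

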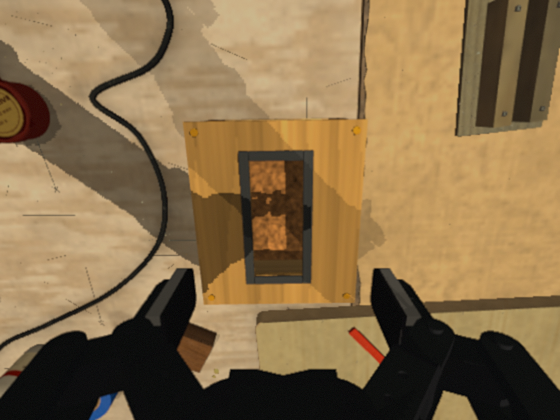

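The rim's outer corners appear at about (239,152), (313,150), (311,284), (245,284).

```bash
python3 - <<'E'
from h import *
import pickle
o=pickle.load(open("pics/o1.pkl","rb"));im=np.load("pics/w1.npy");C=cam('wrist',o)
a=cv2.resize(im[140:295,225:325],None,fx=3.8,fy=3.8,interpolation=3);cv2.imwrite("pics/w1z.png",a[:,:,::-1])
uv=[(239,152),(313,150),(311,284),(245,284)]
P=atz(C,uv,.099);print(P.round(4).tolist(),P.mean(0))
# blue-ish mask fit
h=im.astype(int);m=((h[:,:,2]>=h[:,:,0]-2)).astype(np.uint8);m[:140]=0;m[295:]=0;m[:,:230]=0;m[:,320:]=0
n,l,s,_=cv2.connectedComponentsWithStats(m);i=1+s[1:,4].argmax();ys,xs=np.where(l==i);print(s[i])
Q=atz(C,np.c_[xs,ys],.099)[:,:2].astype(np.float32)*1000
print(cv2.minAreaRect(Q))
E
```

```text
[[0.3946, 0.2753, 0.099], [0.3956, 0.3471, 0.099], [0.5457, 0.3437, 0.099], [0.5426, 0.2694, 0.099]] [0.46960904 0.30888432 0.099     ]
[242 197  10  42 189]
((463.2923278808594, 277.3468017578125), (6.9094014167785645, 45.89807891845703), 89.05360412597656)
```

View pics/w1z.png

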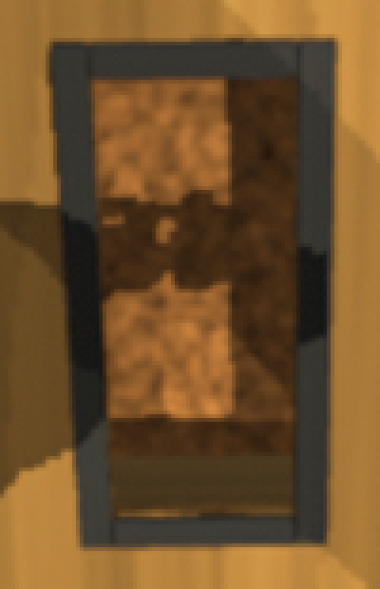

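The zoom shows the outer rim corners at (50,44), (335,41), (325,543) and (82,547).

```bash
python3 - <<'E'
from h import *
import pickle
o=pickle.load(open("pics/o1.pkl","rb"));C=cam('wrist',o)
for pts in ([(50,44),(335,41),(325,543),(82,547)],[(92,78),(300,76),(296,514),(112,518)]):
    uv=(np.array(pts)+.5)/3.8-.5+(225,140)
    P=atz(C,uv,.099);print(P.round(4).tolist(),P.mean(0).round(4),np.degrees(np.arctan2((P[2]+P[3]-P[0]-P[1])[1],(P[2]+P[3]-P[0]-P[1])[0])),np.linalg.norm(P-np.roll(P,1,0),axis=1).round(4))
E
```

```text
[[0.3938, 0.2742, 0.099], [0.396, 0.3469, 0.099], [0.5437, 0.3428, 0.099], [0.5421, 0.2708, 0.099]] [0.4689 0.3087 0.099 ] -1.45581215591506 [0.1483 0.0728 0.1478 0.072 ]
[[0.4029, 0.2842, 0.099], [0.4046, 0.3378, 0.099], [0.5336, 0.3344, 0.099], [0.5327, 0.2804, 0.099]] [0.4684 0.3092 0.099 ] -1.6223366826447796 [0.1298 0.0536 0.1291 0.054 ]
```

Request:
send_rows --motion "1 -4 0 0 0 -1 0;1 -4 0 0 0 -1 0;1 -4 0 0 0 -1 0;1 -4 0 0 0 -1 0;1 -4 0 0 0 -1 0;1 -4 0 0 0 -1 0;1 -4 0 0 0 -1 0;0.5 -4 0 0 0 -1 0;0 -4 0 0 0 0 0;0 -4 0 0 0 0 0;0 -4 0 0 0 0 0;0 -3 0 0 0 0 0;0 0 0 0 0 0 0;0 0 0 0 0 0 0;0 0 0 0 0 0 0"

```text
t: 2.85
eef_pos: [0.5062, -0.1431, 0.2572]
tool_rot: [0.001, 0.067, 0.998, 0.005]
contact_force: [-0.2, -1.0, -0.8]
gripper_width: 0.999
```

```bash
python3 - <<'E'
from h import *
o=get_obs();im=read_camera("wrist");np.save("pics/w2.npy",im);cv2.imwrite("pics/w2.png",im[:,:,::-1])
import pickle;pickle.dump(o,open("pics/o2.pkl","wb"));print(o['eef_pos'],o['tool_rot'],np.abs(o['joint_vel']).max())
E
```

```text
[ 0.50623253 -0.14311727  0.25724114] [0.00148815 0.06678729 0.99775395 0.00492886] 0.021496585022135018
```

View pics/w2.png

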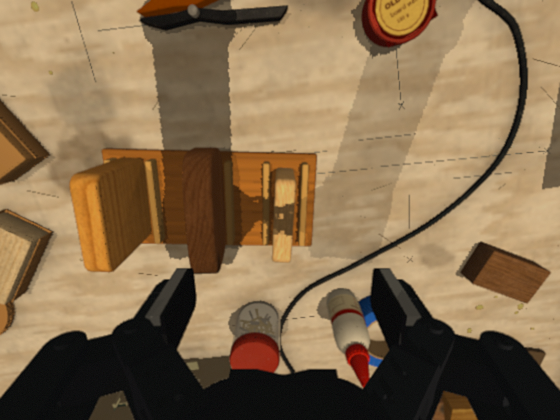

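The pale board's top edge shows at about (284,170)–(283,260), between its two ridges.

```bash
python3 - <<'E'
from h import *
im=np.load("pics/w2.npy");a=cv2.resize(im[155:275,245:335],None,fx=5,fy=5,interpolation=3);cv2.imwrite("pics/w2z.png",a[:,:,::-1])
E
```

```text
(no output)
```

View pics/w2z.png

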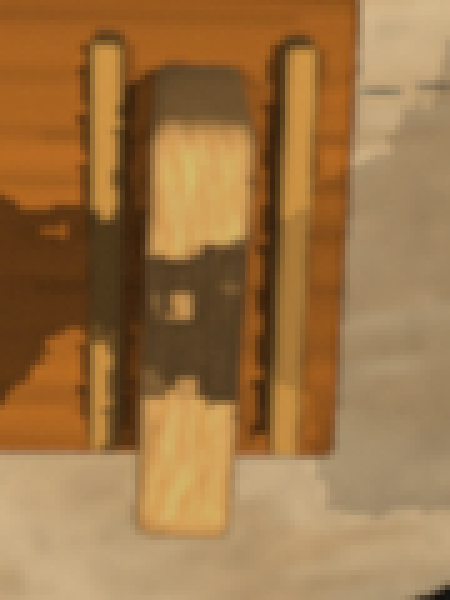

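The top face's corners in the zoom are about (152,120), (248,125), (231,533) and (138,531).

```bash
python3 - <<'E'
from h import *
import pickle
o=pickle.load(open("pics/o2.pkl","rb"));C=cam('wrist',o)
uv=(np.array([(152,120),(249,125),(231,533),(138,531)])+.5)/5-.5+(245,155)
P=atz(C,uv,.087);d=(P[2]+P[3]-P[0]-P[1]);print(P.round(4).tolist(),P.mean(0).round(4),np.degrees(np.arctan2(d[1],d[0])),np.linalg.norm(P-np.roll(P,1,0),axis=1).round(4))
R=Rn.from_quat(np.array(o['tool_rot'])[[1,2,3,0]]).as_matrix();print(R.round(4))
# verify overlay in side/scene
for n in('scene','side'):
    im=np.load(f"pics/{n}.npy").copy();p=proj(cam(n),box3([.549,-.146,.0495],np.radians(-9),(.1,.022,.075)))
    a,b=((200,295),(90,130)) if n=='scene' else ((240,295),(140,120))
    s=5;z=cv2.resize(im[a[0]:a[0]+b[0],a[1]:a[1]+b[1]],None,fx=s,fy=s)
    p=((p-[a[1],a[0]]+.5)*s-.5).astype(int)
    for i in range(4):
        for e in((i,(i+1)%4),(4+i,4+(i+1)%4),(i,i+4)): cv2.line(z,tuple(map(int,p[e[0]])),tuple(map(int,p[e[1]])),(0,255,0),1)
    cv2.imwrite(f"pics/ov_{n}.png",z[:,:,::-1])
E
```

```text
[[0.4988, -0.149, 0.087], [0.5026, -0.1291, 0.087], [0.597, -0.1448, 0.087], [0.5936, -0.1657, 0.087]] [ 0.548  -0.1471  0.087 ] -9.71406272652604 [0.0963 0.0202 0.0957 0.0213]
[[-0.9911  0.1333  0.0036]
 [ 0.1333  0.991   0.0096]
 [-0.0023  0.01   -0.9999]]
```

View pics/ov_scene.png

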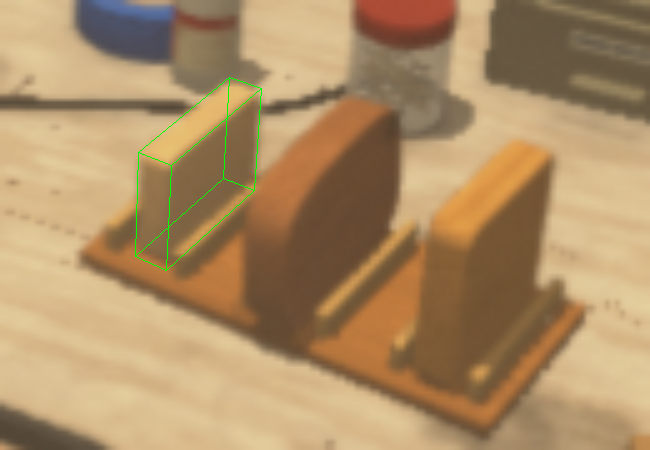

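View pics/ov_side.png

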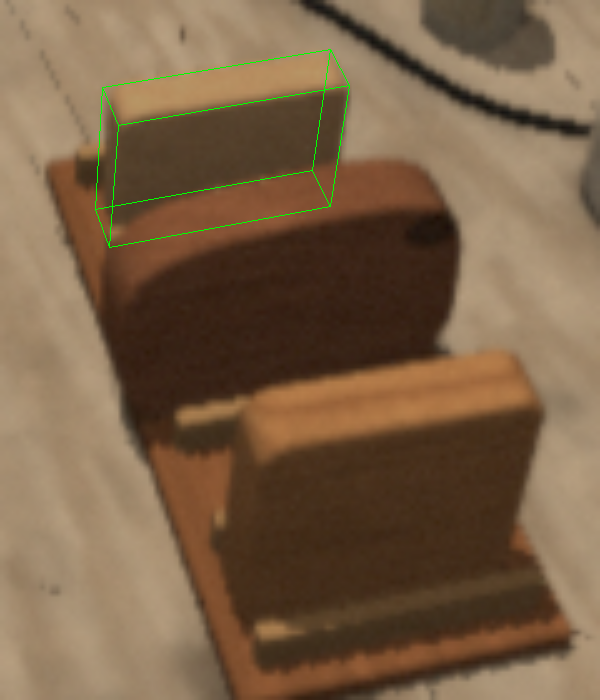

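Request:
send_rows --motion "2 -0.2 0 -0.3 0.1 -1 0;2 -0.2 0 -0.3 0.1 -1 0;0 0 -3 0 0 0 0;0 0 -3 0 0 0 0;0 0 -3 0 0 0 0;0 0 -2 0 0 0 0;0 0 0 0 0 0 0;0 0 0 0 0 0 0;0 0 0 0 0 0 0"

```text
t: 3.65
eef_pos: [0.5542, -0.1232, 0.1442]
tool_rot: [0.002, 0.068, 0.998, 0.004]
contact_force: [-0.0, 0.6, 0.3]
gripper_width: 0.998
```

```bash
cat > st.py <<'E'
from h import *
import sys
def st():
    o=get_obs();R=Rn.from_quat(np.array(o['tool_rot'])[[1,2,3,0]]).as_matrix()
    print(round(float(o['t']),2),o['eef_pos'].round(4),'yaw y',np.degrees(np.arctan2(R[1,1],R[0,1])).round(2),'fix',np.degrees(np.cross(R[:,2],[0,0,-1])).round(2),'w',o['gripper_width'].round(3),'F',o['contact_force'].round(1))
    return o
st()
for n in sys.argv[2:]:
    cv2.imwrite(f"pics/{sys.argv[1]}_{n}.png",read_camera(n)[:,:,::-1])
E
python3 st.py c wrist
```

```text
Traceback (most recent call last):
  File "st.py", line 7, in <module>
    st()
    ~~^^
  File "st.py", line 5, in st
    print(round(float(o['t']),2),o['eef_pos'].round(4),'yaw y',np.degrees(np.arctan2(R[1,1],R[0,1])).round(2),'fix',np.degrees(np.cross(R[:,2],[0,0,-1])).round(2),'w',o['gripper_width'].round(3),'F',o['contact_force'].round(1))
                                                                                                                                                                       ^^^^^^^^^^^^^^^^^^^^^^^^
AttributeError: 'float' object has no attribute 'round'
```

```bash
sed -i "s/o\['gripper_width'\].round(3)/round(float(o['gripper_width']),3)/; s/    return o/    print('q',np.array(o['q']).round(3),'v',np.array(o['joint_vel']).round(3),'tq',np.array(o['joint_torque']).round(1))\n    return o/" st.py
python3 st.py c wrist
```

```text
3.65 [ 0.5542 -0.1232  0.1442] yaw y 82.17 fix [-0.44  0.25  0.  ] w 0.998 F [-0.   0.6  0.3]
q [-0.165  0.416  0.356  1.919 -0.202  0.837  1.732] v [-0.021 -0.012 -0.004 -0.018  0.002  0.013 -0.007] tq [  0.2 -47.    5.2 -22.7  -0.   -0.1   0. ]
```

View pics/c_wrist.png

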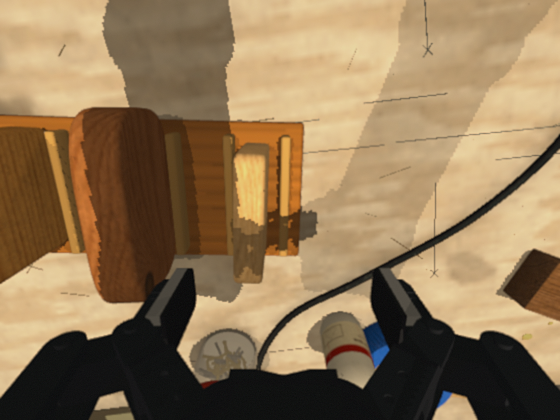

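Request:
send_rows --motion "0 0 0 0 0 0 0;0 0 0 0 0 0 0;0 0 0 0 0 0 0;0 0 0 0 0 0 0"

```text
t: 4.03
eef_pos: [0.5577, -0.1229, 0.1495]
tool_rot: [0.007, 0.068, 0.998, 0.004]
contact_force: [0.2, 0.1, 0.1]
gripper_width: 1.001
```

```bash
python3 st.py c1
```

```text
4.03 [ 0.5577 -0.1229  0.1495] yaw y 82.24 fix [-0.44  0.79  0.  ] w 1.001 F [0.2 0.1 0.1]
q [-0.167  0.41   0.357  1.914 -0.201  0.839  1.731] v [-0.003 -0.017  0.005 -0.009  0.002  0.004 -0.002] tq [ -0.1 -47.6   5.1 -23.2  -0.   -0.    0. ]
```

Request:
send_rows --motion "0 -1 0 0 0 0 0"

```text
t: 4.12
eef_pos: [0.5584, -0.1311, 0.1501]
tool_rot: [0.007, 0.066, 0.998, 0.005]
contact_force: [0.7, 0.7, 0.3]
gripper_width: 1.002
```

Request:
send_rows --motion "0 0 0 0 0 0 0"

```text
t: 4.2
eef_pos: [0.5583, -0.1339, 0.1507]
tool_rot: [0.008, 0.068, 0.998, 0.004]
contact_force: [0.6, -0.9, 0.0]
gripper_width: 1.003
```

```bash
python3 st.py c1
```

```text
4.2 [ 0.5583 -0.1339  0.1507] yaw y 82.26 fix [-0.42  0.91  0.  ] w 1.003 F [ 0.6 -0.9  0. ]
q [-0.149  0.412  0.359  1.908 -0.204  0.842  1.753] v [-0.021 -0.011 -0.027  0.005 -0.011  0.004 -0.024] tq [ -2.1 -47.3   3.4 -23.4  -0.3   0.    0.2]
```

Request:
send_rows --motion "-0.6 -0.7 -0.5 -0.2 0.5 -0.9 0;-0.6 -0.6 -0.5 -0.2 0.5 -0.9 0;-0.1 0 -1.5 0 0.1 0 0;-0.1 0 -1.5 0 0.1 0 0;-0.1 0 -0.1 0 0.1 0 0;-0.1 0 -0.1 0 0.1 0 0"

```text
t: 4.7
eef_pos: [0.5388, -0.1527, 0.1065]
tool_rot: [-0.006, 0.089, 0.996, -0.002]
contact_force: [0.3, -0.4, 0.5]
gripper_width: 0.998
```

```bash
python3 st.py d wrist
```

```text
4.7 [ 0.5388 -0.1527  0.1065] yaw y 79.8 fix [ 0.14 -0.69  0.  ] w 0.998 F [ 0.3 -0.4  0.5]
q [-0.117  0.468  0.359  1.953 -0.223  0.771  1.762] v [ 0.012  0.035  0.002  0.044 -0.003 -0.017  0.003] tq [ -0.1 -48.4   5.6 -20.5  -0.    0.    0. ]
```

View pics/d_wrist.png

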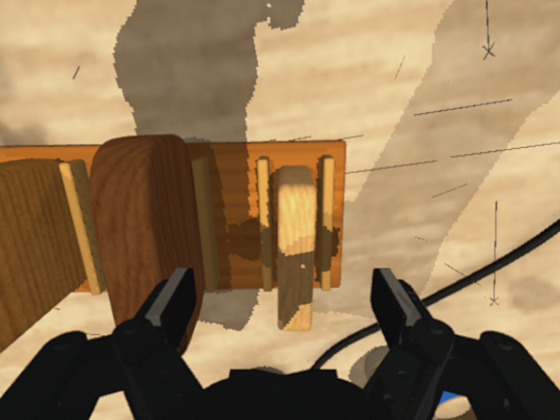

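Request:
send_rows --motion "0.5 0.3 0 0.1 -0.4 0.4 0;0.4 0.2 -1 0 -0.3 0.2 0;0 0 -1 0 0 0 0;0 0 -1 0 0 0 0;0 0 -0.5 0 0 0 0;0 0 0 0 0 0 0"

```text
t: 5.25
eef_pos: [0.5496, -0.1468, 0.0694]
tool_rot: [0.002, 0.083, 0.997, -0.0]
contact_force: [-0.9, -0.1, 0.3]
gripper_width: 1.003
```

```bash
python3 st.py e
```

```text
5.25 [ 0.5496 -0.1468  0.0694] yaw y 80.49 fix [0.03 0.22 0.  ] w 1.003 F [-0.9 -0.1  0.3]
q [-0.1    0.528  0.326  1.961 -0.257  0.688  1.789] v [-0.     0.009 -0.003  0.002 -0.002 -0.001  0.   ] tq [  0.  -51.7   6.  -19.6  -0.   -0.2   0. ]
```

Request:
send_rows --motion "-0.1 0 -0.4 0 0.2 0 0;0 0 0 0 0 0 0"

```text
t: 5.42
eef_pos: [0.548, -0.1467, 0.0642]
tool_rot: [-0.001, 0.083, 0.997, -0.0]
contact_force: [-0.1, -0.5, -0.2]
gripper_width: 0.999
```

Request:
send_rows --motion "0 0 0 0 0 0 0.4;0 0 0 0 0 0 0.55;0 0 0 0 0 0 0.6;0 0 0 0 0 0 0.6" --newtons 60

```text
t: 5.75
eef_pos: [0.5483, -0.1471, 0.0647]
tool_rot: [-0.0, 0.083, 0.997, -0.0]
contact_force: [-0.3, 0.1, 0.6]
gripper_width: 0.455
```

```bash
python3 st.py f wrist side
```

```text
5.75 [ 0.5483 -0.1471  0.0647] yaw y 80.46 fix [ 0.03 -0.05  0.  ] w 0.455 F [-0.3  0.1  0.6]
q [-0.098  0.535  0.324  1.963 -0.259  0.684  1.791] v [ 0.    -0.005  0.002 -0.002 -0.001  0.    -0.   ] tq [  0.  -51.7   6.1 -19.1   0.    0.    0. ]
```

View pics/f_wrist.png

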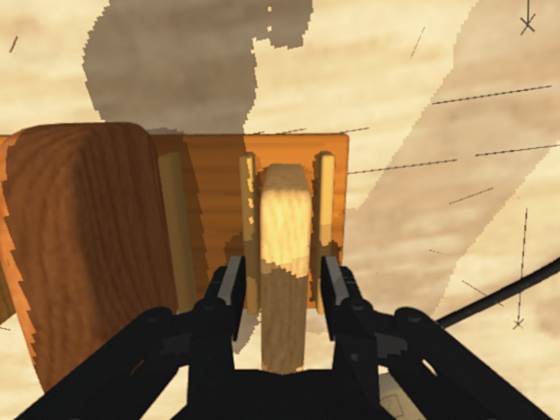

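View pics/f_side.png

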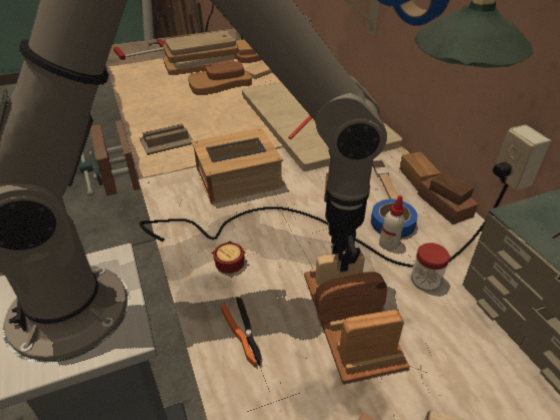

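Fingers straddle the pale board centrally: board mid-column is ~285 and finger mid-column ~284. I'll close now.

Request:
send_rows --motion "0 0 0 0 0 0 0.75;0 0 0 0 0 0 0.9;0 0 0 0 0 0 1;0 0 0 0 0 0 1;0 0 0 0 0 0 1" --newtons 60

```text
t: 6.27
eef_pos: [0.5485, -0.1471, 0.0652]
tool_rot: [0.0, 0.083, 0.997, -0.0]
contact_force: [0.3, 0.4, -0.2]
gripper_width: 0.248
```

```bash
python3 st.py g
```

```text
6.27 [ 0.5485 -0.1471  0.0652] yaw y 80.46 fix [0.04 0.   0.  ] w 0.248 F [ 0.3  0.4 -0.2]
q [-0.098  0.535  0.324  1.963 -0.259  0.684  1.791] v [-0.001  0.002 -0.    -0.    -0.    -0.002  0.   ] tq [ -0.  -51.9   6.1 -19.2  -0.    0.1  -0. ]
```

Request:
send_rows --motion "0 0 0.5 0 0 0 1;0 0 1 0 0 0 1;0 0 1.5 0 0 0 1;0 0 2 0 0 0 1;0 0 2 0 0 0 1;0 0 2 0 0 0 1;0 0 2 0 0 0 1;0 0 2 0 0 0 1;0 0 2 0 0 0 1;0 0 1 0 0 0 1;0 0 0 0 0 0 1"

```text
t: 7.18
eef_pos: [0.5453, -0.1476, 0.2384]
tool_rot: [-0.001, 0.084, 0.996, -0.0]
contact_force: [0.5, -0.3, -1.2]
gripper_width: 0.242
```

```bash
python3 st.py i wrist side
```

```text
7.18 [ 0.5453 -0.1476  0.2384] yaw y 80.36 fix [ 0.02 -0.06  0.  ] w 0.242 F [ 0.5 -0.3 -1.2]
q [-0.179  0.302  0.412  1.837 -0.138  1.032  1.69 ] v [-0.    -0.012 -0.001  0.006  0.002 -0.008 -0.001] tq [ -0.3 -44.    4.3 -26.9   0.1   0.4  -0.1]
```

View pics/i_side.png

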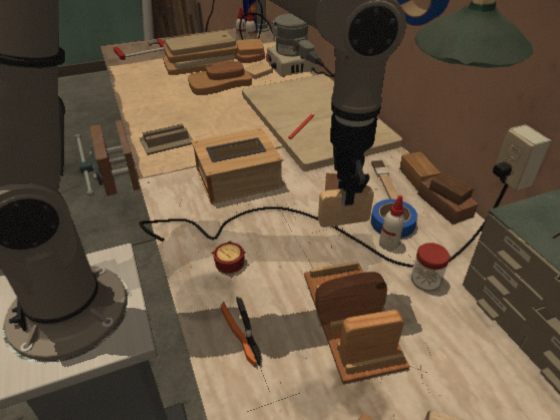

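View pics/i_wrist.png

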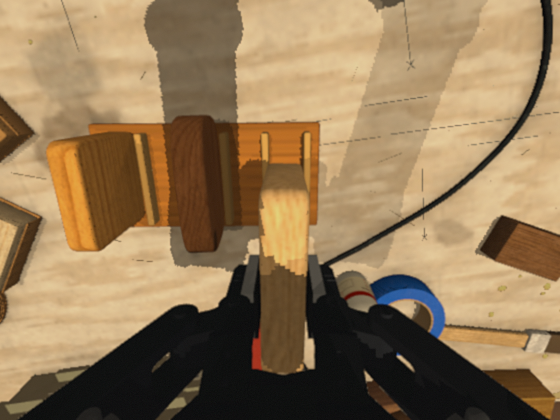

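The side picture shows the pale board lifted upright, with the other two still in the rack. Next I'll cross over to the port.

Request:
send_rows --motion "-0.2 1.2 0 0 0 0.2 1;-0.4 2.4 0 0 0 0.5 1;-0.5 3 0 0 0 0.6 1;-0.5 3 0 0 0 0.6 1;-0.5 3 0 0 0 0.6 1;-0.5 3 0 0 0 0.6 1;-0.5 3 0 0 0 0.6 1;-0.5 3 0 0 0 0.6 1;-0.5 3 0 0 0 0.6 1;-0.5 3 0 0 0 0.6 1;-0.5 3 0 0 0 0.6 1;-0.5 3 0 0 0 0.6 1;-0.5 3 0 0 0 0.6 1;-0.5 3 0 0 0 0.6 1;-0.4 2.4 0 0 0 0.3 1;-0.2 1.2 0 0 0 0.2 1;0 0.5 0 0 0 0 1;0 0 0 0 0 0 1;0 0 0 0 0 0 1"

```text
t: 8.87
eef_pos: [0.4388, 0.3151, 0.2093]
tool_rot: [-0.024, 0.003, 1.0, -0.011]
contact_force: [-0.5, -0.1, -1.8]
gripper_width: 0.245
```

```bash
python3 st.py j
```

```text
8.87 [0.4388 0.3151 0.2093] yaw y 89.71 fix [ 1.3  -2.78  0.  ] w 0.245 F [-0.5 -0.1 -1.8]
q [-0.833  0.308  0.128  1.871 -0.062  1.018  0.889] v [ 0.001  0.008  0.007  0.009  0.004  0.001 -0.   ] tq [ -1.1 -45.9   1.2 -26.3  -0.1   0.2  -0. ]
```

Request:
send_rows --motion "0.8 -0.1 0 0.4 -0.8 -0.4 1;0.8 -0.1 0 0.4 -0.8 -0.4 1;0.8 -0.1 0 0.3 -0.7 -0.3 1;0.4 -0.1 0 0.2 -0.4 0 1;0 0 0 0 0 0 1;0 0 0 0 0 0 1"

```text
t: 9.37
eef_pos: [0.4732, 0.3022, 0.2093]
tool_rot: [0.002, 0.02, 1.0, -0.0]
contact_force: [-0.0, 0.1, -1.2]
gripper_width: 0.246
```

```bash
python3 st.py j
```

```text
9.37 [0.4732 0.3022 0.2093] yaw y 87.74 fix [0.01 0.27 0.  ] w 0.246 F [-0.   0.1 -1.2]
q [-0.804  0.312  0.151  1.866 -0.052  0.964  0.901] v [ 0.019 -0.003  0.01   0.     0.003 -0.006  0.002] tq [  0.2 -46.6   2.5 -26.2   0.1  -0.1   0. ]
```

Request:
send_rows --motion "-0.2 0.3 0 0 0.1 0.3 1;-0.2 0.3 -0.5 0 0.1 0.3 1;0 0.1 -0.5 0 0 0 1;0 0 -0.5 0 0 0 1;0 0 0 0 0 0 1;0 0 0 0 0 0 1"

```text
t: 9.87
eef_pos: [0.468, 0.3103, 0.1926]
tool_rot: [-0.0, 0.013, 1.0, 0.0]
contact_force: [0.3, -0.3, -1.4]
gripper_width: 0.245
```

```bash
python3 st.py k wrist side scene
```

```text
9.87 [0.468  0.3103 0.1926] yaw y 88.46 fix [-0. -0. -0.] w 0.245 F [ 0.3 -0.3 -1.4]
q [-0.811  0.333  0.141  1.879 -0.057  0.934  0.901] v [-0.005  0.013 -0.004  0.011 -0.003 -0.007  0.002] tq [ -0.  -47.2   2.3 -25.3   0.    0.    0. ]
```

View pics/k_side.png

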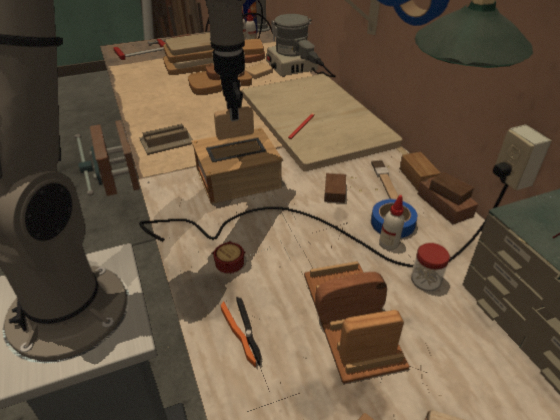

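View pics/k_wrist.png

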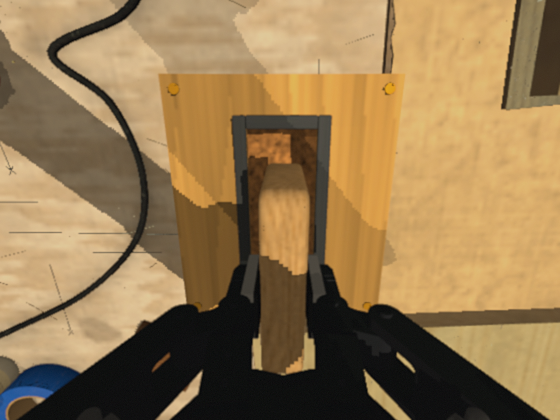

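View pics/k_scene.png

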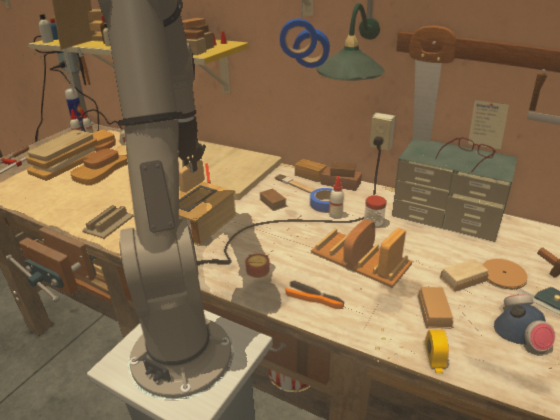

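Aligned over the port: in the wrist view the rim's mid-column is ~282 and the board's ~284. I'll check this with an overlay of the expected board and port in the side picture.

```bash
cat > ov.py <<'E'
from h import *
import sys
src,out=sys.argv[1:3]
o=get_obs();R=Rn.from_quat(np.array(o['tool_rot'])[[1,2,3,0]]).as_matrix();p0=np.array(o['eef_pos'])
yaw=np.arctan2(R[1,1],R[0,1])-np.pi/2
im=cv2.imread(src);C=cam('side');s=7;a=(85,185)
z=cv2.resize(im[a[0]:a[0]+85+30,a[1]:a[1]+105],None,fx=s,fy=s)[:600]
def dr(P,col):
    p=((proj(C,P)-[a[1],a[0]]+.5)*s-.5).astype(int)
    for i in range(4):
        for e in((i,(i+1)%4),(4+i,4+(i+1)%4),(i,i+4)): cv2.line(z,tuple(map(int,p[e[0]])),tuple(map(int,p[e[1]])),col,1)
dr(box3(p0+[0,0,-.0157],yaw,(.1,.022,.075)),(0,255,0))
dr(box3([.469,.310,.0945],np.radians(-1.5),(.13,.054,.009)),(0,0,255))
cv2.imwrite(out,z)
E
python3 ov.py pics/k_side.png pics/k_ov.png
```

```text
(no output)
```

View pics/k_ov.png

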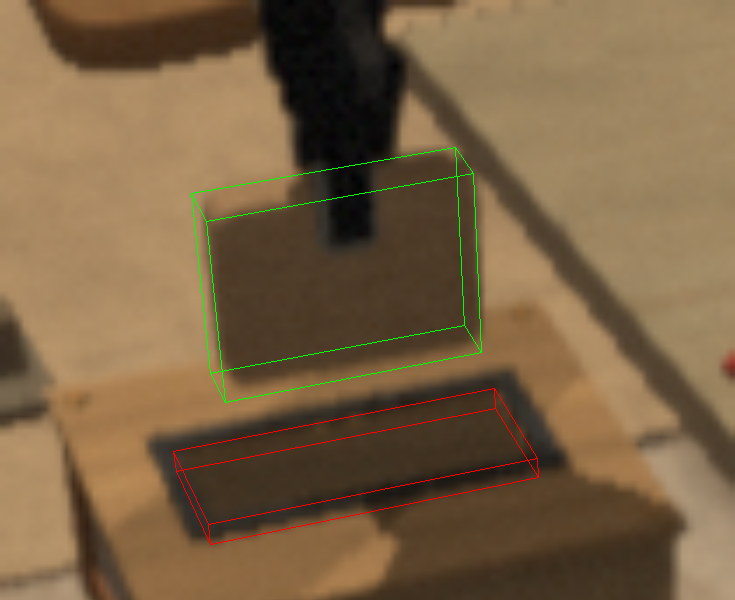

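Request:
send_rows --motion "0 0 -0.8 0 0 0 1;0 0 -0.8 0 0 0 1;0 0 -0.6 0 0 0 1;0 0 0 0 0 0 1"

```text
t: 10.35
eef_pos: [0.4687, 0.3102, 0.1694]
tool_rot: [0.001, 0.014, 1.0, 0.001]
contact_force: [-0.1, 0.5, -1.4]
gripper_width: 0.241
```

```bash
python3 st.py l
```

```text
10.35 [0.4687 0.3102 0.1694] yaw y 88.42 fix [-0.07  0.1   0.  ] w 0.241 F [-0.1  0.5 -1.4]
q [-0.806  0.361  0.138  1.9   -0.063  0.883  0.906] v [ 0.001 -0.001  0.001 -0.003 -0.002  0.003  0.   ] tq [  0.1 -48.9   2.5 -25.2   0.   -0.2   0. ]
```

Good; bottom edge is about 116 mm up. Continue.

Request:
send_rows --motion "0 0 -0.8 0 0.1 0 1;0 0 -0.8 0 0 0 1;0 0 -0.8 0 0 0 1;0 0 -0.4 0 0 0 1;0 0 0 0 0 0 1"

```text
t: 10.77
eef_pos: [0.4683, 0.3097, 0.1374]
tool_rot: [-0.001, 0.014, 1.0, 0.0]
contact_force: [-0.1, -0.3, -0.8]
gripper_width: 0.244
```

```bash
python3 st.py m wrist side; python3 ov.py pics/m_side.png pics/m_ov.png
```

```text
10.77 [0.4683 0.3097 0.1374] yaw y 88.41 fix [-0.01 -0.08 -0.  ] w 0.244 F [-0.1 -0.3 -0.8]
q [-0.799  0.403  0.132  1.924 -0.072  0.82   0.914] v [ 0.001  0.008 -0.     0.006  0.    -0.002  0.001] tq [  0.  -49.7   2.7 -23.3  -0.   -0.1   0. ]
```

View pics/m_ov.png

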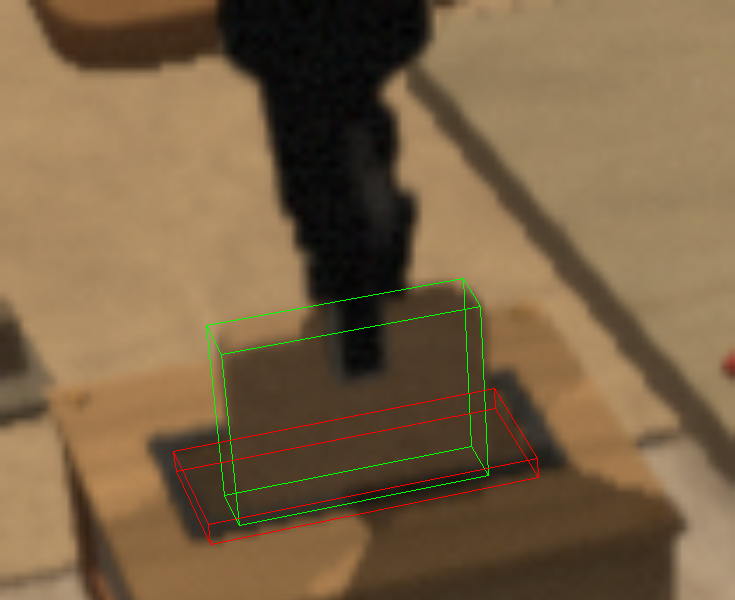

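View pics/m_wrist.png

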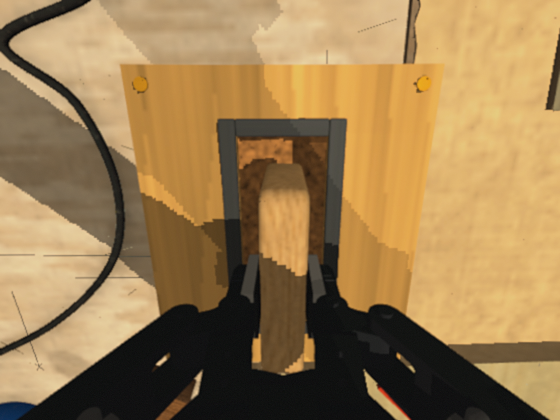

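The board sits centrally in the opening, with gaps of about 23 and 20 px. Lowering continues.

Request:
send_rows --motion "0 0 -0.7 0 0 0 1;0 0 -0.7 0 0 0 1;0 0 -0.6 0 0 0 1;0 0 -0.4 0 0 0 1;0 0 0 0 0 0 1"

```text
t: 11.28
eef_pos: [0.4694, 0.3106, 0.1129]
tool_rot: [0.001, 0.014, 1.0, 0.001]
contact_force: [-0.5, 0.1, -0.8]
gripper_width: 0.243
```

```bash
python3 st.py n side wrist; python3 ov.py pics/n_side.png pics/n_ov.png
```

```text
11.28 [0.4694 0.3106 0.1129] yaw y 88.41 fix [-0.14  0.07  0.  ] w 0.243 F [-0.5  0.1 -0.8]
q [-0.794  0.437  0.126  1.94  -0.079  0.766  0.92 ] v [-0.001  0.001  0.001 -0.001 -0.002  0.003  0.001] tq [  0.  -51.    2.8 -22.3  -0.   -0.2   0. ]
```

View pics/n_ov.png

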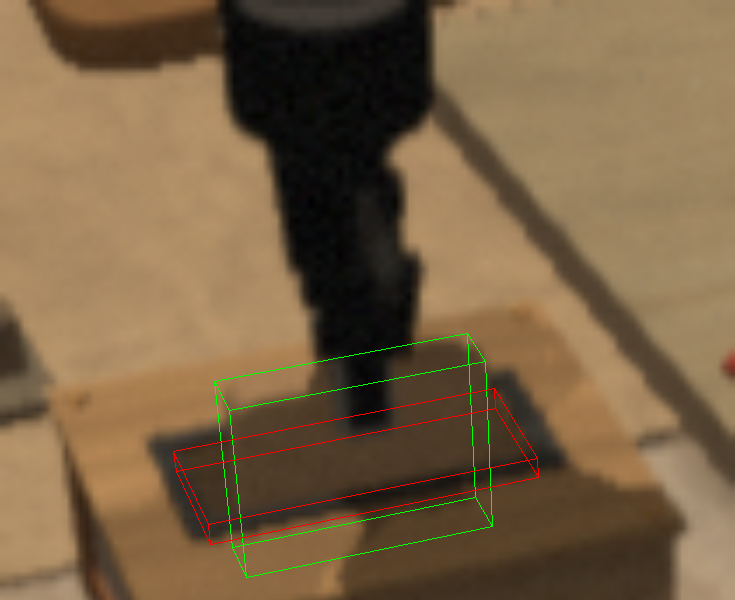

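View pics/n_wrist.png

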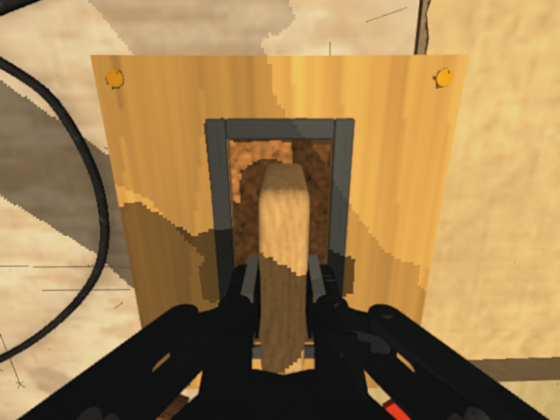

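Request:
send_rows --motion "0 0 -0.4 -0.1 0.1 0.1 1;0 0 -0.4 0 0 0 1;0 0 0 0 0 0 1"

```text
t: 11.63
eef_pos: [0.4703, 0.3112, 0.1057]
tool_rot: [0.001, 0.013, 1.0, 0.001]
contact_force: [-0.1, 0.0, -1.1]
gripper_width: 0.245
```

```bash
python3 st.py p side;python3 ov.py pics/p_side.png pics/p_ov.png
```

```text
11.63 [0.4703 0.3112 0.1057] yaw y 88.51 fix [-0.13  0.08  0.  ] w 0.245 F [-0.1  0.  -1.1]
q [-0.792  0.449  0.124  1.942 -0.08   0.753  0.923] v [-0.001 -0.005  0.    -0.006  0.002  0.005  0.002] tq [  0.  -51.5   2.9 -22.1   0.   -0.1   0. ]
```

View pics/p_ov.png

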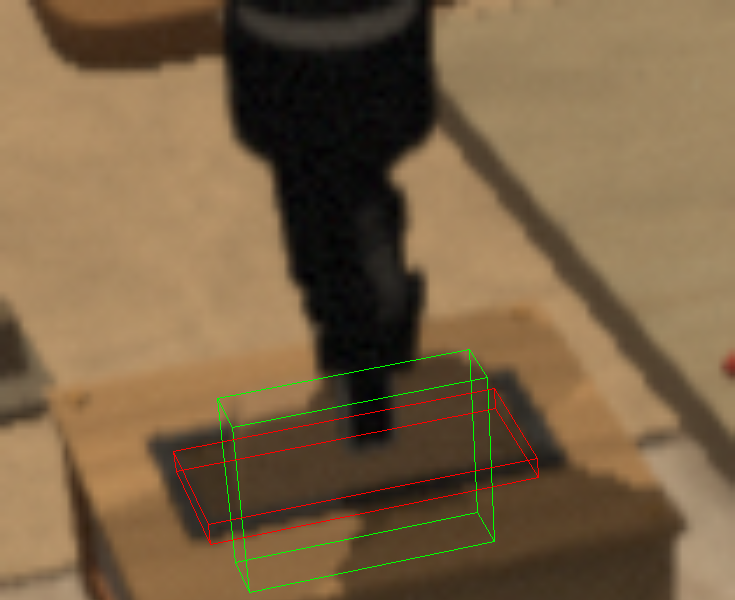

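Request:
send_rows --motion "-0.1 -0.1 -0.15 -0.1 0.1 0 1;0 0 0 0 0 0 1"

```text
t: 11.85
eef_pos: [0.4694, 0.3102, 0.1045]
tool_rot: [-0.0, 0.013, 1.0, 0.0]
contact_force: [-0.4, -0.5, -0.0]
gripper_width: 0.242
```

Request:
send_rows --motion "0 0 0 0 0 0 0.4;0 0 0 0 0 0 0.4;0 0 0.1 0 0 0 0.4;0 0 0.1 0 0 0 0.4"

```text
t: 12.18
eef_pos: [0.4698, 0.3105, 0.1071]
tool_rot: [0.0, 0.013, 1.0, 0.001]
contact_force: [0.7, -0.3, -0.2]
gripper_width: 0.6
```

```bash
python3 st.py r wrist side
```

```text
12.18 [0.4698 0.3105 0.1071] yaw y 88.5 fix [-0.07  0.03  0.  ] w 0.6 F [ 0.7 -0.3 -0.2]
q [-0.793  0.447  0.125  1.942 -0.079  0.756  0.922] v [-0.003 -0.019  0.005 -0.009  0.002  0.025 -0.003] tq [  0.  -50.4   2.8 -21.4   0.   -0.    0. ]
```

View pics/r_wrist.png

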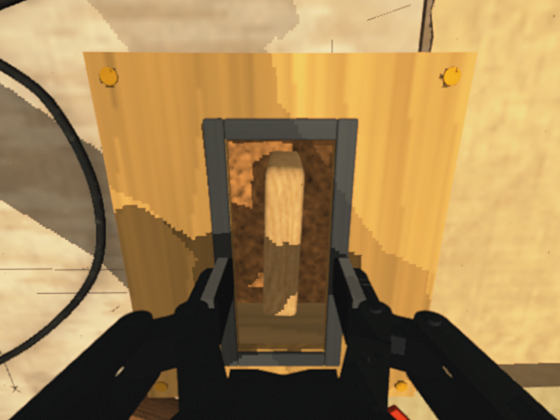

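The board has dropped and stands on edge inside, with its top below the lid, seen through the port at about (265–303, 155–315). Now I'll retract straight up.

Request:
send_rows --motion "0 0 0.8 0 0 0 0.4;0 0 1.5 0 0 0 0.4;0 0 2 0 0 0 0.4;0 0 2 0 0 0 0.4;0 0 2 0 0 0 0.4;0 0 2 0 0 0 0.4;0 0 1.5 0 0 0 0.4;0 0 0.5 0 0 0 0.4;0 0 0 0 0 0 0.4;0 0 0 0 0 0 0.4"

```text
t: 13.12
eef_pos: [0.4689, 0.3095, 0.24]
tool_rot: [0.001, 0.013, 1.0, 0.001]
contact_force: [-0.1, 0.3, -0.4]
gripper_width: 0.598
```

```bash
python3 st.py s wrist side
```

```text
13.12 [0.4689 0.3095 0.24  ] yaw y 88.48 fix [-0.13  0.09  0.  ] w 0.598 F [-0.1  0.3 -0.4]
q [-0.816  0.281  0.149  1.831 -0.049  1.031  0.896] v [ 0.002 -0.007  0.     0.001 -0.     0.002 -0.001] tq [  0.  -46.2   2.1 -27.5   0.    0.   -0. ]
```

View pics/s_wrist.png

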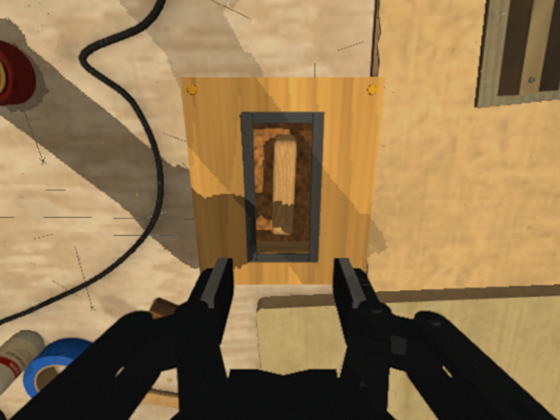

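View pics/s_side.png

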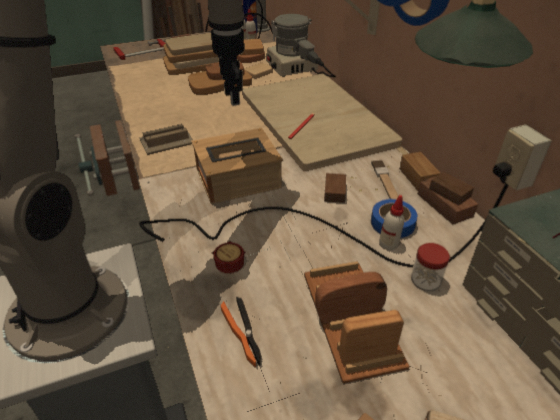

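The board stands inside the box, seen at (283,185) through the port. The other two boards are unmoved, and the gripper is clear and still.

```bash
python3 -c "
from station import hand_in;print(hand_in())"
```

```text
the job is handed in; nothing more can be done
None
```

The small pale board is now inside the plywood box, standing on its edge on the cork mat. I gripped it near its top edge, lifted it out of the rack and carried it across on the robot's side. I then lowered it about 47 mm below the top of the port's rim and let go.

- **Drop height:** the board fell roughly 40 mm. I couldn't lower it further: the closed fingers are about 51 mm wide against the 54 mm port, so I kept the fingertips about 5 mm above the rim.
- **Contact:** wrist force readings stayed within about 2 N at every check I read. I saw no sign of contact with the lid or rim.
- **Last pictures:** the board is upright below the lid, the other two boards are still in the rack, and the gripper was about 14 cm above the lid and still. I handed in at about 13 s.
- **Disagreements:**
    - Short moves drifted and came out off by up to 3 cm, so I checked and corrected position before each fit.
    - The side camera's overlay of the held board was about 2 px (a few mm) off, within the 15 mm clearance.

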